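# Pin the floating nest plate and set its nut a quarter turn loose

### The job

Drop the two steel guide pins, one at a time, into the bores of the nest plate, each upright and fully home in the bore that fits it. Then screw the knurled nut down (clockwise from above) until it bottoms out, back it off a quarter turn so that the nest can float, and finish while still gripping the nut to keep it there: do not let go of it. Leave the spanner, the mouse and the blue bin where they are.

Things in the scene. Friction and masses are not known exactly. Their poses are not given: they have to be found in the camera images.
- plate: Aluminium plate fixed to the table, 90 mm (its x) by 260 mm (its y), 28 mm high, on a thin dark foot 110 x 280 x 10 mm. Origin: centre of the underside, on the table. In its middle stands a steel stud, 14 mm thick, up to 78 mm above the table, carrying the knurled nut; on its y axis lie two blind bores 100 mm either side of the stud, each 20 mm deep with a 3 mm chamfer.
- plate_hole0 (a point): Centre of the mouth (level with the plate's top, 28 mm above the table) of the wide bore, 25 mm in diameter, 20 mm deep, at the plate's +y end. It takes the thick pin.
- plate_hole1 (a point): Centre of the mouth of the narrow bore, 19 mm in diameter, 20 mm deep, at the plate's -y end. It takes the thin pin.
- pin_thick: Thick plain steel guide pin, 22 mm in diameter, 65 mm long, about 0.2 kg, loose, standing upright on the table at the start, left of the plate, 90 mm or more from the other pin (which stands nearer or farther along world x). Origin: centre of its lower end (chamfered foot); z along the pin to its top. Home in its bore the lower end is 8 mm above the table and 45 mm stand out of the plate.
- pin_thin: Thin plain steel guide pin, 16 mm in diameter, 65 mm long, about 0.1 kg, loose, standing upright on the table at the start. Origin: centre of its lower end (chamfered foot); z along the pin to its top. It stands out 45 mm when home.
- nut: Round knurled steel nut, 44 mm in diameter, already started on the plate's stud; dark engraved line on its top along its own +x. Origin: on its axis, 30 mm above the table when bottomed; the knurled body, gripped across at any yaw, spans 4 to 40 mm above the origin. It climbs 6 mm a turn as it unscrews. Under it a 50 mm washer, top 33 mm above the table, turns with it.
- nut_grip (a point): Point on the nut's axis, 26 mm above its origin (56 mm above the table when bottomed): a good height to grip.
- nut_turn (a joint): Turn of the nut in rad: 0 = bottomed out against a hard stop, growing as it is unscrewed (anticlockwise from above). It starts 1.1 to 2.6 rad open, friction about 0.06 N m; it stays where it is left. A quarter turn off the stop is 1.57.
- wrench: Bystander: open spanner 160 mm long lying on the table to the right. Not to be moved.
- mouse: Bystander: grey computer mouse 100 x 58 x 32 mm on the table to the right. Not to be moved.
- bin: Bystander: blue open plastic bin 130 x 200 x 60 mm beyond the plate. Not to be moved.
Things that resemble listed ones, but are neither listed nor needed, are in the scene too. What is shaped like the pin_thick but purple is not meant.

How it is judged (in metres and radians):
On the way, in this order (a step that is already met when the one before it is completed fails the run):
1. one pin stands home in its own bore, let go (((horizontal distance between pin_thick and plate_hole0 below 0.003 m and z of pin_thick in the frame of plate below 0.012 m and angle between pin_thick's own z axis and vertical below 0.1 rad and contact force between the fingers and pin_thick below 0.1 N) or (horizontal distance between pin_thin and plate_hole1 below 0.003 m and z of pin_thin in the frame of plate below 0.012 m and angle between pin_thin's own z axis and vertical below 0.1 rad and contact force between the fingers and pin_thin below 0.1 N))), for 0.2 s.
2. both pins stand home in their own bores, let go (horizontal distance between pin_thick and plate_hole0 below 0.003 m and z of each of pin_thick, pin_thin in the frame of plate below 0.012 m and angle between each of pin_thick, pin_thin's own z axis and vertical below 0.1 rad and contact force between the fingers and pin_thick below 0.1 N and horizontal distance between pin_thin and plate_hole1 below 0.003 m and contact force between the fingers and pin_thin below 0.1 N), for 0.2 s.
3. the nut is bottomed out (within 0.08 rad of its stop) (value of joint nut_turn below 0.08 rad), for 0.1 s.
At the end, for the whole second after the job is handed in: Both pins upright (0.1 rad), within 4 mm of their own bore's floor and 3 mm of its centre, not touched by the fingers; the nut, once bottomed (within 0.08 rad), stands still 1.22 to 1.92 rad off its stop, gripped by the fingers with over 8 N (all of step 2 and value of joint nut_turn between 1.22 and 1.92 rad and velocity of joint nut_turn between -0.1 and 0.1 rad/s and contact force between the fingers and nut above 8 N); the arm keeps its last pose, push and grip.
It fails at once if the spanner is shifted by more than 30 mm (distance of wrench from where it was at the start of the episode above 0.03 m).
It fails at once if the mouse is shifted by more than 30 mm (distance of mouse from where it was at the start of the episode above 0.03 m).
It fails at once if the bin is shifted by more than 30 mm (distance of bin from where it was at the start of the episode above 0.03 m).
It also fails if it takes over 72 s, if anything falls off the work surface, if the arm or the gripper's body presses on something with over 40 N, if the wrist force passes 120 N, or if a joint passes its speed limit or range.

### The arm

A 6-joint arm with a two-finger parallel gripper is mounted at the origin on the work surface. World frame = base frame: x ahead of the robot, y to its left, z up, the work surface at z = 0. Lengths are in mm, angles in rad, forces in N, time in s.
With the tool pointing down it reaches from about 350 to 775 mm from the base axis. Payload 7.3 kg.
Tool frame: the origin (TCP) lies on the front face of the gripper's body, between the roots of the fingers; the fingertips stand 66 mm ahead of it and the grasp point (between the pads) lies 47 mm ahead of it (bot.tip_extent is the distance from the TCP to the fingertips, in mm); z points along the fingers, y is the line along which they close (so a half turn about z gives the same grasp; the last joint's range is limited). The gripper opens to 92 mm and grips with 3 to 60 N. Pads are 19 mm wide; open, the fingers measure 130 mm over their backs; the gripper's body (75 mm by 190 mm) begins 47 mm behind the grasp point.
Start: joints at [1.14, 0.342, 1.524, -0, 1.275, -0.146], TCP at [147.489, 503.871, 292.241] pointing down, gripper open.
Joint ranges: [-2.53, 2.53], [-0.77, 2.02], [0.04, 2.7], [-1, 4.14], [0.28, 2.66], [-3.11, 3.11]. Speed limits (rad/s): [2.57, 2.57, 3.14, 3.14, 3.14, 3.14].

### API

Orientations are given as [roll, pitch, yaw] about the fixed x, y, z axes, in that order (R = Rz(yaw) Ry(pitch) Rx(roll)).
In Python, from plant import readout, viewer, order, bot gives the robot as it stands.
- The arm moves only by the shell command python3 -m creep 'ROWS'. ROWS is text: rows parted by semicolons, each of 7 numbers parted by spaces: the shift along the world's x, y, z in m, then the turn, a rotation vector about the world's x, y, z in rad, then the opening in per cent of the stroke, from 0 (shut) to 100 (fully open). A call has 1 to 8 rows; each row shifts and turns the commanded pose from where the row before left it; what a row does not reach is not made up. A row lasts 1/12 s, in which the tool goes at most 41.7 mm and 7.16 degrees, less where a joint would pass 70% of its speed; a pose out of reach is approached as far as the arm can. A call is refused whole if a number of a shift passes 0.0417 or a number of a turn 0.125, either way. A call with a gripper value outside its range is refused whole. The fingers move at their own pace and stop on an object; the grip force is fixed at half the most. Time passes only in rows, so rows that do not move let the fingers close. It gives the time, the measured TCP pose, the force, the opening and the grip force at its end, in the units of the state.
- readout.get_obs(): the state, without advancing time (a new reading comes with each control period).
- viewer.capture(name): name is "side" or "top" or "wrist"; returns the picture (384x512x3 uint8, red, green, blue); there is no depth.
- viewer.camera_info(name): a dict with "fx", "fy", "cx", "cy" (pixels), "origin" and "rotation" of the camera in the world. Camera axes: x right, y up, looking along -z (the intrinsics and any distortion apply to the point x, -y, -z); pixel columns grow to the right and rows downward; lengths in mm; the calibration is good to about 2 mm. A picture is of the moment at which its call begins: read the wrist's pose just before it. camera_info takes no time and is no camera call; for the wrist camera it gives the pose at the moment of the call.
- order.close_job(): hands the job in; it is judged then, once.
The state is a dict: "time": time; "joint_positions": joint angles; "dq": joint speeds; "tau": joint torques, N m; "tool_pos": TCP position; "tcp_rot": TCP orientation; "contact_force": force on the tool from outside, world axes, zero at the start; "moment": the same for the moment, N m; "grip_width": finger opening in mm; "finger_force": force on a finger pad.
Only numpy, scipy, OpenCV 4.12 (cv2) and the standard library are available. Lean on these libraries where they do the work, as an engineer would, in place of code of your own. Each camera call takes 0.05 s, during which the arm holds its last target. There are 200 camera calls.

## Working session

There is one attempt and no reset: what is moved stays moved. The work goes in short steps, Python scripts to look and compute and a shell command to move; the robot and the scene stay as the last step left them, time stands still between calls to the robot, and variables do not carry over. Pictures are saved under pics/ and viewed, at most 10 in all, crops included, and the job is handed in when it is done.

```bash
mkdir -p pics; ls
python3 - <<'E'
from plant import readout,viewer,order,bot
import cv2,json
for n in("top","side"):
    im=viewer.capture(n); cv2.imwrite(f"pics/{n}0.png",im[:,:,::-1])
    c=viewer.camera_info(n); print(n,{k:(v.tolist() if hasattr(v,'tolist') else v) for k,v in c.items()})
print(readout.get_obs())
E
```

```text
pics
top {'fx': 371.24428742056614, 'fy': 371.24428742056614, 'cx': 257.57931887719985, 'cy': 185.8973858300121, 'origin': [541.8829477193167, -60.49732112838997, 990.2504604879824], 'rotation': [0.08558746718873955, -0.013649990054225958, -1.5978152464377198]}
side {'fx': 394.1178975606398, 'fy': 394.1178975606398, 'cx': 253.7045201270087, 'cy': 193.64649501745868, 'origin': [401.0108161509617, 734.5902508222023, 602.5403234461264], 'rotation': [0.991758551799347, -0.019689777861126245, -2.8609683535849757]}
{'time': 0.1, 'joint_positions': array([ 1.14002631e+00,  3.42635447e-01,  1.52488942e+00, -1.35980152e-05,
        1.27542011e+00, -1.45981328e-01]), 'dq': array([-0.00194417, -0.00250406, -0.0026986 ,  0.00017443, -0.00117135,
       -0.00070898]), 'tau': array([ 1.03821516e-03, -4.32001376e+01, -2.44699162e+01,  7.18210987e-02,
        5.25767030e-02, -5.00266879e-05]), 'tool_pos': array([147.36064729, 503.61580248, 291.63473742]), 'tcp_rot': array([-3.14025282e+00, -1.83848430e-04,  2.85680781e+00]), 'contact_force': array([0.02993208, 0.90805113, 0.11342088]), 'moment': array([ 0.01668122, -0.0115835 ,  0.0473424 ]), 'finger_force': 0.0, 'grip_width': 91.95728039172191}
```

View pics/top0.png

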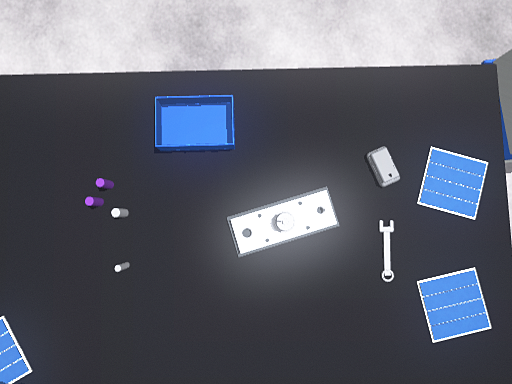

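View pics/side0.png

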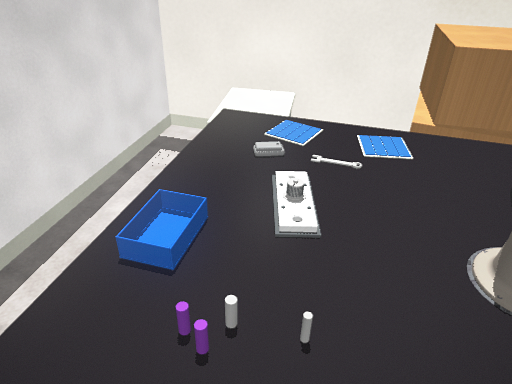

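The top view shows the thick pin at about (120,212), the thin pin at (122,267), purple decoys at (104,183) and (93,202), the plate at about (284,222) with the wide bore at (247,233) and the narrow bore at (321,210). The side view agrees: white pins at (231,311) and (307,327), plate at (296,203).

```bash
cat > h.py <<'E'
import numpy as np,cv2
from scipy.spatial.transform import Rotation as Ro
from plant import readout,viewer,order,bot
def ray(c,p):
    R=Ro.from_euler('xyz',c['rotation']).as_matrix()
    d=R@np.array([(p[0]-c['cx'])/c['fx'],-(p[1]-c['cy'])/c['fy'],-1.])
    return np.array(c['origin']),d
def onz(c,p,z):
    o,d=ray(c,p); return o+d*(z-o[2])/d[2]
def tri(c1,p1,c2,p2):
    o,d=ray(c1,p1);q,e=ray(c2,p2)
    s=np.linalg.lstsq(np.c_[d,-e],q-o,rcond=None)[0]
    a,b=o+d*s[0],q+e*s[1]
    return (a+b)/2,np.linalg.norm(a-b)
def proj(c,P):
    R=Ro.from_euler('xyz',c['rotation']).as_matrix()
    v=R.T@(np.array(P)-c['origin']); return np.array([c['cx']+c['fx']*v[0]/-v[2],c['cy']-c['fy']*v[1]/-v[2]])
def blobs(mask,amin=20):
    n,l,s,ce=cv2.connectedComponentsWithStats(mask.astype(np.uint8))
    return [(s[i,4],ce[i],s[i,:4],l==i) for i in range(1,n) if s[i,4]>=amin]
np.set_printoptions(precision=1,suppress=True)
E
python3 - <<'E'
from h import *
T=cv2.imread('pics/top0.png');S=cv2.imread('pics/side0.png')
ct,cs=viewer.camera_info('top'),viewer.camera_info('side')
def w(I,box):
    x0,y0,x1,y1=box; m=np.zeros(I.shape[:2],bool)
    h=I.max(2);sat=h-I.min(2).astype(int)
    m[y0:y1,x0:x1]=((h>90)&(sat<50))[y0:y1,x0:x1]; return max(blobs(m),key=lambda b:b[0])
for n,bt,bs in(('thick',(108,200,135,225),(215,290,245,335)),('thin',(108,255,135,280),(295,305,318,350))):
    a=w(T,bt);b=w(S,bs)
    print(n,a[1],a[2],b[1],b[2],onz(ct,a[1],32),onz(cs,b[1],32),tri(ct,a[1],cs,b[1]))
p=w(T,(220,180,345,260)); r=cv2.minAreaRect(np.argwhere(p[3])[:,::-1].astype(np.float32))
print(r); B=cv2.boxPoints(r); W=np.array([onz(ct,q,28) for q in B]);print(W,W.mean(0),[np.linalg.norm(W[i]-W[i-1]) for i in range(4)])
# dark holes in plate
g=T.max(2);m=np.zeros(g.shape,np.uint8);cv2.fillPoly(m,[B.astype(int)],1);m=cv2.erode(m,np.ones((5,5)))
for a in blobs((m>0)&(g<150),4): print(a[0],a[1],onz(ct,a[1],28))
# nut top crop
cv2.imwrite('pics/topcrop.png',cv2.resize(T[180:265,220:345],None,fx=6,fy=6,interpolation=cv2.INTER_CUBIC))
E
```

```text
thick [119.1 212.3] [111 208  18  10] [230.6 310.6] [224 294  14  34] [565.1 280.7  32. ] [564.4 278.8  32. ] (array([564.5, 280.1,  33.5]), np.float64(1.0992174739862555))
thin [121.5 266.4] [114 262  16  10] [305.8 326.3] [300 311  13  32] [428.1 274.1  32. ] [427.3 272.9  32. ] (array([427.7, 273.8,  32.9]), np.float64(0.9895082670378638))
((283.0, 219.49996948242188), (121.99998474121094, 78.99998474121094), -0.0)
[[ 439.    20.1   28. ]
 [ 641.9   16.3   28. ]
 [ 633.7 -302.1   28. ]
 [ 430.1 -292.5   28. ]] [ 536.2 -139.6   28. ] [np.float64(312.7448105955837), np.float64(202.88347826879698), np.float64(318.47328536404126), np.float64(203.82636526582502)]
4739 [282.9 216.3] [ 543.6 -139.2   28. ]
11 [321.  209.5] [ 558.5 -238.7   28. ]
8 [276.2 218.2] [ 538.9 -121.8   28. ]
8 [249.5 232.6] [504.  -51.8  28. ]
```

View pics/topcrop.png

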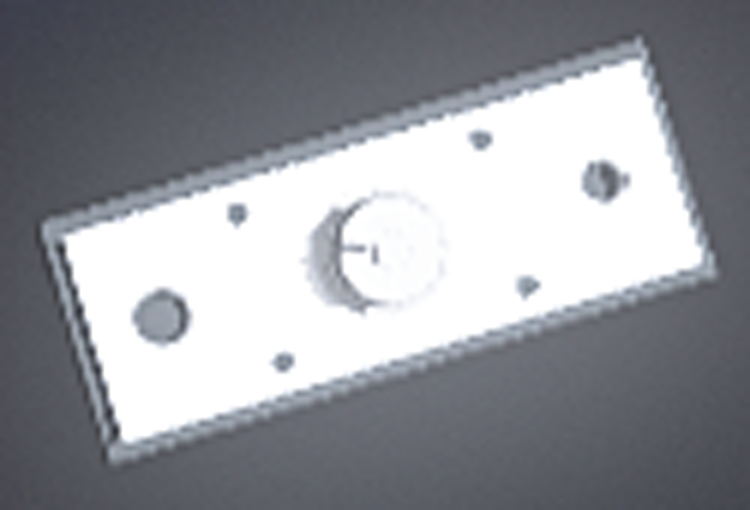

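```bash
python3 - <<'E'
from h import *
T=cv2.imread('pics/top0.png');ct=viewer.camera_info('top')
g=T.min(2);m=np.zeros(g.shape,bool);m[180:265,220:345]=g[180:265,220:345]>200
p=max(blobs(m),key=lambda b:b[0]);r=cv2.minAreaRect(np.argwhere(p[3])[:,::-1].astype(np.float32))
B=cv2.boxPoints(r);W=np.array([onz(ct,q,28) for q in B]);print(r,W.mean(0),[float(np.linalg.norm(W[i]-W[i-1])) for i in range(4)])
for q in((247,233),(320.5,210.2)): print(onz(ct,q,28))
E
python3 -m creep '0.027 -0.022 0 0 0 0 100;0.027 -0.022 0 0 0 0 100;0.027 -0.022 0 0 0 0 100;0.027 -0.022 0 0 0 0 100;0.027 -0.022 0 0 0 0 100;0.027 -0.022 0 0 0 0 100;0.027 -0.022 0 0 0 0 100;0.027 -0.022 0 0 0 0 100'
python3 -m creep '0.027 -0.022 0 0 0 0 100;0.027 -0.022 0 0 0 0 100;0.010 -0.010 -0.035 0 0 0 100;0 0 -0.04 0 0 0 100;0 0 -0.035 0 0 0 100;0 0 0 0 0 0 100'
python3 - <<'E'
from h import *
o=readout.get_obs();c=viewer.camera_info('wrist');im=viewer.capture('wrist');cv2.imwrite('pics/w1.png',im[:,:,::-1])
print(o['tool_pos'],o['tcp_rot'],o['joint_positions'],c)
for P in((427.7,273.8,65),(427.7,273.8,0)): print(proj(c,P))
E
```

```text
((283.270263671875, 221.3783721923828), (36.466644287109375, 101.01849365234375), 72.89727020263672) [ 530.8 -140.3   28. ] [93.18582828950947, 262.5050850709614, 94.159198920329, 260.51479758764094]
[503.2 -45.4  28. ]
[ 556.6 -237.3   28. ]
time: 0.77
tool_pos: [364.4, 326.5, 292.0]
tcp_rot: [-3.141, -0.0, 2.857]
contact_force: [-0.3, 1.6, -0.1]
grip_width: 91.6
finger_force: 0.0
time: 1.27
tool_pos: [424.4, 271.8, 176.1]
tcp_rot: [-3.133, -0.01, 2.856]
contact_force: [-1.0, -0.7, -0.5]
grip_width: 91.5
finger_force: 0.0
[424.4 271.8 176.1] [-3.1 -0.   2.9] [ 0.4  0.4  1.7  0.   1.  -0.9] {'fx': 289.22071647855915, 'fy': 289.22071647855915, 'cx': 258.0874655086346, 'cy': 191.0235610413206, 'origin': array([356.9, 291.6, 269.7]), 'rotation': array([-0.3,  0. ,  1.3])}
[264.4 215.2]
[263.6 192.5]
```

View pics/w1.png

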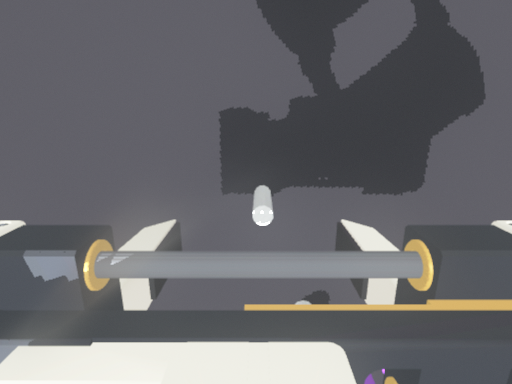

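The wrist view shows the thin pin's top at (263,216) and foot at (263,187), matching the prediction. Grasping.

```bash
python3 -m creep '0.003 0.002 -0.02 0 0 0 100;0 0 -0.03 0 0 0 100;0 0 -0.024 0 0 0 100;0 0 -0.010 0 0 0 100;0 0 0 0 0 0 100;0 0 0 0 0 0 0;0 0 0 0 0 0 0;0 0 0 0 0 0 0'
python3 -m creep '0 0 0 0 0 0 0;0 0 0 0 0 0 0;0 0 0 0 0 0 0;0 0 0 0 0 0 0;0 0 0 0 0 0 0'
```

```text
time: 1.98
tool_pos: [431.5, 276.4, 100.1]
tcp_rot: [3.139, 0.003, 2.857]
contact_force: [-0.9, -0.3, 0.1]
grip_width: 76.3
finger_force: 0.0
time: 2.4
tool_pos: [430.5, 275.9, 98.3]
tcp_rot: [3.141, 0.0, 2.857]
contact_force: [0.5, -1.3, -0.7]
grip_width: 43.2
finger_force: 0.0
```

```bash
python3 -m creep '-0.0028 -0.0021 -0.006 0 0 0 45;0 0 0 0 0 0 0;0 0 0 0 0 0 0;0 0 0 0 0 0 0;0 0 0 0 0 0 0;0 0 0 0 0 0 0;0 0 0 0 0 0 0;0 0 0 0 0 0 0'
```

```text
time: 3.07
tool_pos: [427.8, 273.8, 92.2]
tcp_rot: [3.141, 0.0, 2.857]
contact_force: [0.2, -0.3, -0.8]
grip_width: 15.2
finger_force: 30.0
```

```bash
python3 -m creep '0 0 0.02 0 0 0 0;0 0 0.035 0 0 0 0;0 0 0.035 0 0 0 0;0.009 -0.034 0.02 0 0 0 0;0.009 -0.034 0 0 0 0 0;0.009 -0.034 0 0 0 0 0;0.009 -0.034 0 0 0 0 0;0.009 -0.034 0 0 0 0 0'
python3 -m creep '0.009 -0.034 0 0 0 0 0;0.009 -0.034 0 0 0 0 0;0.009 -0.034 0 0 0 0 0;0.009 -0.034 0 0 0 0 0;0.009 -0.034 0 0 0 0 0;0.009 -0.034 0 0 0 0 0;0.009 -0.034 0 0 0 0 0;0.009 -0.034 0 0 0 0 0'
python3 -m creep '0.009 -0.034 0 0 0 0 0;0.003 -0.035 0 0 0 0 0;0 0 -0.03 0 0 0 0;0 0 -0.02 0 0 0 0;0 0 0 0 0 0 0;0 0 0 0 0 0 0;0 0 0 0 0 0 0'
python3 - <<'E'
from h import *
o=readout.get_obs();c=viewer.camera_info('wrist');im=viewer.capture('wrist');cv2.imwrite('pics/w2.png',im[:,:,::-1])
print(o['tool_pos'],o['joint_positions'],o['grip_width'])
for P in((557.1,-237.1,28),(503.5,-44.5,28)): print(proj(c,P))
E
```

```text
time: 3.73
tool_pos: [472.7, 102.3, 202.5]
tcp_rot: [3.141, 0.0, 2.857]
contact_force: [0.5, -0.9, -1.1]
grip_width: 15.2
finger_force: 30.0
time: 4.4
tool_pos: [544.7, -170.0, 202.1]
tcp_rot: [3.141, -0.0, 2.857]
contact_force: [0.6, 0.2, -1.0]
grip_width: 15.4
finger_force: 30.0
time: 4.98
tool_pos: [557.2, -237.1, 153.3]
tcp_rot: [-3.141, 0.001, 2.857]
contact_force: [-0.5, 0.8, 0.1]
grip_width: 15.2
finger_force: 30.0
[ 557.2 -237.1  153.3] [-0.5  0.6  1.5  0.   1.  -1.8] 15.185940273997208
[259.4 204.1]
[503.7  59.6]
```

View pics/w2.png

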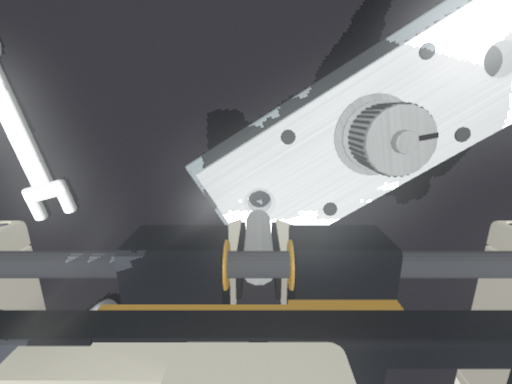

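The wrist view shows the pin (about (258,225)) directly above the narrow bore at about (260,200), the nut mark at (428,136) and the wide bore at (503,60), all matching the predictions. Descending.

```bash
python3 -m creep '0 0 -0.02 0 0 0 0;0 0 -0.008 0 0 0 0;0 0 -0.004 0 0 0 0;0 0 -0.004 0 0 0 0;0 0 0 0 0 0 0'
python3 -m creep '0 0 -0.004 0 0 0 0;0 0 -0.004 0 0 0 0;0 0 0 0 0 0 0'
```

```text
time: 5.45
tool_pos: [556.7, -237.1, 116.1]
tcp_rot: [3.141, -0.0, 2.857]
contact_force: [0.4, 0.7, -0.8]
grip_width: 15.5
finger_force: 30.0
time: 5.7
tool_pos: [556.5, -237.1, 107.7]
tcp_rot: [3.141, -0.001, 2.857]
contact_force: [-0.1, -0.1, -0.7]
grip_width: 15.2
finger_force: 30.0
```

```bash
python3 -m creep '0 0 -0.004 0 0 0 0;0 0 -0.003 0 0 0 0;0 0 0 0 0 0 0;0 0 0 0 0 0 40;0 0 0 0 0 0 40;0 0 0 0 0 0 40;0 0 0 0 0 0 40;0 0 0 0 0 0 40'
python3 -m creep '0 0 0.03 0 0 0 40;0 0 0.04 0 0 0 60;0 0 0.03 0 0 0 60;0 0.036 0 0 0 0 70;0 0.036 0 0 0 0 80;0 0.036 0 0 0 0 100;0 0.036 0 0 0 0 100;0 0.036 0 0 0 0 100'
python3 - <<'E'
from h import *
T=viewer.capture('top')[:,:,::-1];S=viewer.capture('side')[:,:,::-1]
ct,cs=viewer.camera_info('top'),viewer.camera_info('side')
print([proj(ct,(557,-237,z)) for z in(73,28)],[proj(cs,(557,-237,z)) for z in(73,28)])
a=cv2.resize(T[170:270,210:350],None,fx=4,fy=4);b=cv2.resize(S[150:250,240:380],None,fx=4,fy=4)
cv2.imwrite('pics/chk.png',np.vstack([a,b])[:,:][:, :][:800][::1] if 0 else cv2.resize(np.hstack([a,b]),(800,286)))
E
```

```text
time: 6.37
tool_pos: [556.8, -237.3, 101.5]
tcp_rot: [-3.142, 0.0, 2.857]
contact_force: [-1.1, 0.1, 0.4]
grip_width: 36.4
finger_force: 0.0
time: 7.03
tool_pos: [556.4, -55.7, 201.6]
tcp_rot: [3.141, 0.001, 2.856]
contact_force: [1.0, -0.1, -0.6]
grip_width: 78.6
finger_force: 0.0
[array([323.7, 209.7]), array([320.4, 210.1])] [array([292.4, 161.9]), array([291.2, 175.6])]
```

View pics/chk.png

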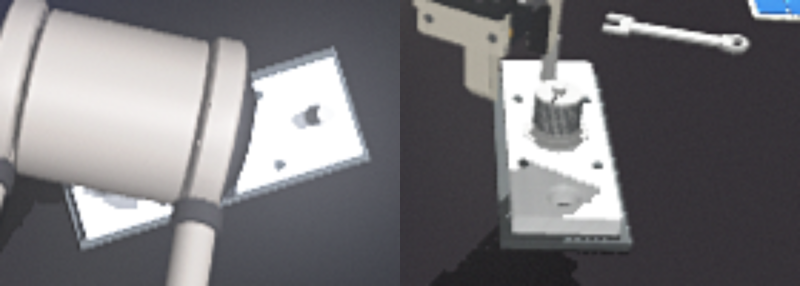

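The thin pin stands in the narrow bore (top view, about (312,115) in the left half; not tilted). Going for the thick pin with the closing axis turned to x.

```bash
python3 -m creep '0.001 0.034 0 0 0 -0.117 100;0.001 0.034 0 0 0 -0.117 80;0.001 0.034 0 0 0 -0.117 60;0.001 0.034 0 0 0 -0.117 60;0.001 0.034 0 0 0 -0.117 60;0.001 0.034 0 0 0 -0.117 60;0.001 0.034 0 0 0 -0.117 60;0.001 0.034 0 0 0 -0.117 60'
python3 -m creep '0 0.034 0 0 0 -0.117 60;0 0.031 0 0 0 -0.117 60;0 0 0 0 0 -0.115 60;0 0 -0.02 0 0 0 60;0 0 -0.02 0 0 0 60;0 0 0 0 0 0 60;0 0 0 0 0 0 60'
python3 - <<'E'
from h import *
o=readout.get_obs();c=viewer.camera_info('wrist');im=viewer.capture('wrist');cv2.imwrite('pics/w3.png',im[:,:,::-1])
print(o['tool_pos'],o['tcp_rot'],o['joint_positions'],o['grip_width'])
for P in((564.5,280,65),(564.5,280,0)): print(proj(c,P))
E
```

```text
time: 7.8
tool_pos: [564.9, 215.8, 201.4]
tcp_rot: [3.141, 0.0, 1.915]
contact_force: [0.2, -0.7, -0.5]
grip_width: 55.5
finger_force: 0.0
time: 8.38
tool_pos: [564.5, 279.1, 160.5]
tcp_rot: [-3.139, 0.001, 1.571]
contact_force: [-0.0, -0.3, -0.3]
grip_width: 55.3
finger_force: 0.0
[564.5 279.1 160.5] [-3.1  0.   1.6] [ 0.3  0.7  1.4 -0.   1.1  0.3] 55.275323217003034
[258.5 215.5]
[258.6 190.6]
```

View pics/w3.png

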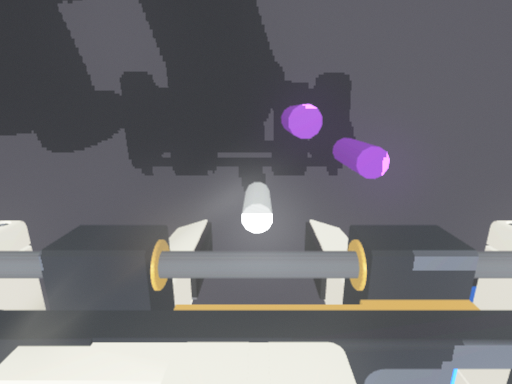

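The pin top is at (257,217), as predicted; the purple ones (302,120),(362,158) are clear of the fingers.

```bash
python3 -m creep '0 0.0005 -0.025 0 0 0 60;0 0 -0.025 0 0 0 60;0 0 -0.018 0 0 0 60;0 0 0 0 0 0 60;0 0 0 0 0 0 0;0 0 0 0 0 0 0;0 0 0 0 0 0 0;0 0 0 0 0 0 0'
python3 -m creep '0 0 0 0 0 0 0;0 0 0 0 0 0 0;0 0 0 0 0 0 0;0 0 0 0 0 0 0;0 0 0 0 0 0 0'
```

```text
time: 9.1
tool_pos: [565.6, 280.5, 95.1]
tcp_rot: [3.139, -0.001, 1.572]
contact_force: [0.1, 0.6, 0.2]
grip_width: 32.8
finger_force: 0.0
time: 9.52
tool_pos: [565.0, 280.4, 94.1]
tcp_rot: [3.14, -0.0, 1.572]
contact_force: [-1.3, -0.3, 6.1]
grip_width: 21.2
finger_force: 30.0
```

```bash
python3 -m creep '0 0 0.02 0 0 0 0;0 0 0.035 0 0 0 0;0 0 0.035 0 0 0 0;-0.0055 -0.0325 0.018 0 0 0 0;-0.006 -0.0325 0 0 0 0 0;-0.006 -0.0325 0 0 0 0 0;-0.006 -0.0325 0 0 0 0 0;-0.006 -0.0325 0 0 0 0 0'
python3 -m creep '-0.006 -0.0325 0 0 0 0 0;-0.006 -0.0325 0 0 0 0 0;-0.0065 -0.0325 0 0 0 0 0;-0.0065 -0.0325 0 0 0 0 0;-0.007 -0.0325 0 0 0 0 0;0 0 -0.03 0 0 0 0;0 0 -0.02 0 0 0 0;0 0 0 0 0 0 0'
python3 -m creep '0 0 -0.010 0 0 0 0;0 0 0 0 0 0 0'
```

```text
time: 10.18
tool_pos: [534.4, 116.5, 201.0]
tcp_rot: [-3.141, 0.0, 1.572]
contact_force: [1.2, -1.0, -1.6]
grip_width: 21.2
finger_force: 30.0
time: 10.85
tool_pos: [500.8, -45.0, 147.7]
tcp_rot: [-3.134, -0.002, 1.57]
contact_force: [-0.8, -0.1, -2.1]
grip_width: 21.5
finger_force: 30.0
time: 11.02
tool_pos: [503.0, -44.4, 140.5]
tcp_rot: [-3.141, -0.0, 1.572]
contact_force: [-0.0, 0.7, -1.9]
grip_width: 21.3
finger_force: 30.0
```

```bash
python3 -m creep '0.0005 0 -0.014 0 0 0 0;0 0 -0.006 0 0 0 0;0 0 -0.004 0 0 0 0;0 0 0 0 0 0 0'
python3 -m creep '0 0 -0.004 0 0 0 0;0 0 -0.004 0 0 0 0;0 0 -0.004 0 0 0 0;0 0 0 0 0 0 0'
```

```text
time: 11.35
tool_pos: [503.8, -43.8, 118.1]
tcp_rot: [3.141, -0.001, 1.572]
contact_force: [-0.4, 3.8, -2.2]
grip_width: 21.8
finger_force: 30.0
time: 11.68
tool_pos: [503.3, -43.7, 105.1]
tcp_rot: [-3.141, -0.001, 1.572]
contact_force: [-1.3, 4.3, -4.3]
grip_width: 21.5
finger_force: 30.0
```

```bash
python3 -m creep '0 0.0005 -0.002 0 0 0 0;0 0 0 0 0 0 0;0 0 0 0 0 0 45;0 0 0 0 0 0 45;0 0 0 0 0 0 45;0 0 0 0 0 0 45;0 0 0 0 0 0 45;0 0 0.005 0 0 0 45'
python3 -m creep '0 0 0.03 0 0 0 60;0 0 0.04 0 0 0 100;0.008 -0.03 0.02 0 0 0 100;0.008 -0.03 0 0 0 0 100;0.008 -0.03 0 0 0 0 100;0.003 -0.007 0 0 0 0 100;0 0 0 0 0 0 100;0 0 0 0 0 0 100'
python3 - <<'E'
from h import *
o=readout.get_obs();c=viewer.camera_info('wrist');im=viewer.capture('wrist')[:,:,::-1]
print(o['tool_pos'],o['tcp_rot'],o['joint_positions'],o['grip_width'])
for P in((503.4,-43.8,73),(557,-237,73),(530,-140.5,71.5)): print(proj(c,P))
S=viewer.capture('side')[:,:,::-1];T=viewer.capture('top')[:,:,::-1];ct,cs=viewer.camera_info('top'),viewer.camera_info('side')
for P in((503.4,-43.8,73),(557,-237,73)): print(proj(ct,P),proj(cs,P))
cv2.imwrite('pics/w4.png',np.hstack([cv2.resize(im,(400,300)),cv2.resize(S[140:245,245:385],(400,300))]))
E
```

```text
time: 12.35
tool_pos: [503.4, -44.3, 107.8]
tcp_rot: [-3.141, -0.0, 1.572]
contact_force: [-0.2, -0.2, -0.2]
grip_width: 41.4
finger_force: 0.0
time: 13.02
tool_pos: [530.3, -141.0, 198.0]
tcp_rot: [-3.141, -0.001, 1.571]
contact_force: [-1.2, 0.3, -0.0]
grip_width: 89.4
finger_force: 0.0
[ 530.3 -141.   198. ] [-3.1 -0.   1.6] [-0.4  0.5  1.6  0.   1.1 -0.4] 89.42135676363364
[220.1  72.1]
[288.9 307.8]
[258.1 202.7]
[246.1 233.7] [298.4 202.1]
[323.7 209.7] [292.4 161.9]
```

View pics/w4.png

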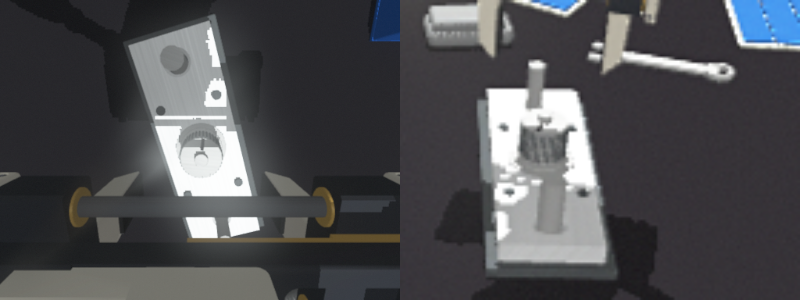

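Both pins stand home: in the side view their tops are at about (298,202) and (293,162), matching the predictions for z=73. Gripping the nut now; its mark suggests roughly 1.2 rad open.

```bash
python3 -m creep '-0.0003 0.0005 -0.03 0 0 0 100;0 0 -0.03 0 0 0 100;0 0 -0.02 0 0 0 100;0 0 -0.013 0 0 0 100;0 0 0 0 0 0 100;0 0 0 0 0 0 0;0 0 0 0 0 0 0;0 0 0 0 0 0 0'
python3 -m creep '0 0 0 0 0 0 0;0 0 0 0 0 0 0;0 0 0 0 0 0 0;0 0 0 0 0 0 0;0 0 0 0 0 0 0;0 0 0 0 0 0 0'; python3 -c "
from h import *
o=readout.get_obs();np.set_printoptions(precision=3);print(o['moment'],o['joint_positions'])"
```

```text
time: 13.83
tool_pos: [531.1, -140.6, 106.6]
tcp_rot: [3.139, 0.001, 1.572]
contact_force: [0.8, -0.6, -0.2]
grip_width: 76.3
finger_force: 0.0
time: 14.33
tool_pos: [529.6, -140.8, 105.4]
tcp_rot: [-3.14, -0.0, 1.572]
contact_force: [-3.7, -1.4, 3.8]
grip_width: 43.4
finger_force: 30.0
[-0.171  0.77   0.054] [-0.399  0.6    1.682 -0.001  0.862 -0.4  ]
```

```bash
python3 -m creep '0 0 -0.0001 0 0 -0.1 0;0 0 -0.0001 0 0 -0.1 0;0 0 -0.0001 0 0 -0.1 0;0 0 -0.0001 0 0 -0.1 0;0 0 -0.0001 0 0 -0.1 0;0 0 -0.0001 0 0 -0.1 0;0 0 -0.0001 0 0 -0.1 0;0 0 -0.0001 0 0 -0.1 0'; python3 -c "
from h import *
o=readout.get_obs();np.set_printoptions(precision=3);print(o['moment'],o['tcp_rot'])"
python3 -m creep '0 0 -0.0001 0 0 -0.1 0;0 0 -0.0001 0 0 -0.1 0;0 0 0 0 0 0 0'; python3 -c "
from h import *
o=readout.get_obs();np.set_printoptions(precision=3);print(o['moment'],o['tcp_rot'])"
```

```text
time: 15.0
tool_pos: [528.8, -140.5, 104.6]
tcp_rot: [-3.138, 0.002, 0.767]
contact_force: [-7.2, 0.6, 8.1]
grip_width: 43.5
finger_force: 30.0
[-0.013  1.304  0.065] [-3.138  0.002  0.767]
time: 15.25
tool_pos: [528.7, -140.3, 104.4]
tcp_rot: [-3.138, 0.003, 0.567]
contact_force: [-7.8, 1.1, 7.5]
grip_width: 43.9
finger_force: 30.0
[ 0.035  1.387 -0.072] [-3.138  0.003  0.567]
```

```bash
python3 -m creep '-0.001 0 0.0005 0 0 -0.1 0;0 0 -0.0001 0 0 -0.1 0;0 0 0 0 0 0 0'; python3 -c "
from h import *
o=readout.get_obs();np.set_printoptions(precision=3);print(o['moment'],o['tcp_rot'])"
python3 -m creep '0 0 -0.0001 0 0 -0.1 0;0 0 -0.0001 0 0 -0.1 0;0 0 0 0 0 0 0'; python3 -c "
from h import *
o=readout.get_obs();np.set_printoptions(precision=3);print(o['moment'],o['tcp_rot'])"
python3 -m creep '0 0 -0.0001 0 0 -0.1 0;0 0 -0.0001 0 0 -0.1 0;0 0 0 0 0 0 0'; python3 -c "
from h import *
o=readout.get_obs();np.set_printoptions(precision=3);print(o['moment'],o['tcp_rot'])"
```

```text
time: 15.5
tool_pos: [528.4, -140.2, 104.3]
tcp_rot: [-3.14, 0.002, 0.369]
contact_force: [-4.0, 2.0, 1.7]
grip_width: 43.3
finger_force: 30.0
[0.308 0.824 0.008] [-3.14   0.002  0.369]
time: 15.75
tool_pos: [528.7, -139.9, 104.3]
tcp_rot: [-3.14, 0.002, 0.172]
contact_force: [-3.3, 3.9, 2.6]
grip_width: 43.5
finger_force: 30.0
[0.671 0.705 0.568] [-3.14   0.002  0.172]
time: 16.0
tool_pos: [529.1, -139.7, 104.3]
tcp_rot: [-3.141, 0.001, -0.028]
contact_force: [-1.3, 5.6, 4.0]
grip_width: 43.2
finger_force: 30.0
[0.809 0.403 0.546] [-3.141  0.001 -0.028]
```

The moment plateaued at 0.55 N·m after about 1.3 rad, so the nut has bottomed and the grip is slipping on it. Backing off a quarter turn.

```bash
python3 -m creep '0 0.0005 0.0001 0 0 0.1 0;0 0 0.0001 0 0 0.1 0;0 0 0.0001 0 0 0.1 0;0 0 0.0001 0 0 0.1 0;0 0 0.0001 0 0 0.1 0;0 0 0.0001 0 0 0.1 0;0 0 0.0001 0 0 0.1 0;0 0 0.0001 0 0 0.1 0'; python3 -c "
from h import *
o=readout.get_obs();np.set_printoptions(precision=3);print(o['moment'],o['tcp_rot'])"
python3 -m creep '0 0 0.0001 0 0 0.1 0;0 0 0.0001 0 0 0.1 0;0 0 0.0001 0 0 0.1 0;0 0 0.0001 0 0 0.1 0;0 0 0.0001 0 0 0.1 0;0 0 0.0001 0 0 0.1 0;0 0 0.0001 0 0 0.1 0;0 0 0.0001 0 0 0.1 0'
python3 -m creep '0 0 0 0 0 0 0;0 0 0 0 0 0 0;0 0 0 0 0 0 0;0 0 0 0 0 0 0'
python3 - <<'E'
from h import *
o=readout.get_obs();im=viewer.capture('wrist')[:,:,::-1];print(o['moment'],o['tcp_rot'],o['dq'])
S=viewer.capture('side')[:,:,::-1]
cv2.imwrite('pics/w5.png',np.hstack([cv2.resize(im[60:360,100:400],(400,400)),cv2.resize(S[140:245,245:385],(400,400))]))
E
```

```text
time: 16.67
tool_pos: [529.2, -139.8, 105.1]
tcp_rot: [-3.141, -0.0, 0.78]
contact_force: [-1.6, 1.9, 2.4]
grip_width: 43.3
finger_force: 30.0
[ 0.348  0.456 -0.101] [-3.141 -0.     0.78 ]
time: 17.33
tool_pos: [529.3, -139.9, 105.9]
tcp_rot: [-3.141, -0.001, 1.58]
contact_force: [-2.0, 1.7, 2.7]
grip_width: 43.7
finger_force: 30.0
time: 17.67
tool_pos: [529.3, -140.0, 105.9]
tcp_rot: [-3.141, -0.0, 1.571]
contact_force: [-2.1, 4.3, 2.0]
grip_width: 43.6
finger_force: 30.0
[0.6 0.3 0. ] [-3.1 -0.   1.6] [ 0.  0. -0. -0.  0. -0.]
```

View pics/w5.png

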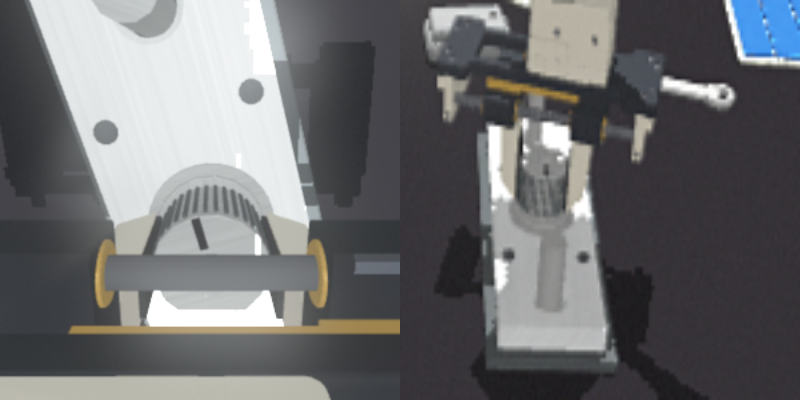

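The wrist crop shows the nut's mark at about (200,233), along the plate's +y axis, so the nut is a quarter turn off its stop and gripped. The side view shows the thick pin still standing.

```bash
python3 -c "
from plant import order
print(order.close_job())"
```

```text
the job is handed in; nothing more can be done
None
```

Job handed in, no verdict returned: both pins are home in their bores, and the nut was bottomed, backed off about 1.57 rad and is still gripped at 30 N.

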